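# Ballast the column, then hold its cover over the screw holes

### The job

Tip the five steel balls from the scoop through the funnel mouth of the ballast column so that all of them drop into its narrow tube, then set the scoop back down flat on the bench. Then take the cover plate by its handle and hold it level over the column's flange, about 15 mm above it and not touching it, with the plate's four holes straight above the four tapped holes, so that I can start the screws. Finish while still holding it there, and leave the other things on the bench where they are.

Things in the scene. Friction and masses are not known exactly. Their poses are not given: they have to be found in the camera images.
- column: Ballast column, fixed to the bench: a bare steel narrow square tube (inside 38x38 mm, floor 8 mm above the bench) that widens from 70 mm above the bench into a funnel mouth, 80x80 mm at the top, framed by a flat flange 130x110 mm (its x and y), top face 120 mm above the bench, with four tapped holes. Foot 124x104x8 mm. Origin: centre of its underside; z up.
- mouth (a point): Centre of the column's funnel mouth, level with the flange's top face, 120 mm above the bench. A belt sander 0.34 m high stands behind it to the right (from about x = 0.63 on, y below 0.13): keep the hand clear of it; there is more room to the left.
- well (a point): Centre of the floor of the column's narrow tube, 8 mm above the bench.
- scoop: Open-fronted steel scoop with a wooden handle, 100 g, starts flat on the bench with the balls in it, nose towards the robot. Trough 80 mm long, 29 mm wide inside, walls 34 mm high, floor 3 mm thick, closed at the handle end. Origin: centre of the trough's underside; x points from the nose to the handle, z up.
- grip (a point): Middle of the scoop's straight handle (16 mm wide across the scoop's y, 22 mm high, 85 mm long along the scoop's x), 80 mm from the scoop's origin along its x and 31 mm above its underside.
- nose (a point): Front edge of the scoop's lip, where the balls leave: 67 mm before the scoop's origin (its -x), 8 mm above its underside. The lip, 28 mm long, rises 0.22 rad towards this edge: the balls stay in while the scoop is level and roll out once it is tipped nose-down by more than that (0.7 rad, held for a second or two, empties it).
- cover: Cover plate of the column, bare steel, 130x110x5 mm (along its x and y), 0.2 to 0.4 kg, with a 14 mm through hole near each corner and a pull handle in the middle; it lies flat on the bench, handle up. Origin: centre of its underside; z up. A half turn gives the same plate.
- handle (a point): Middle of the cover's handle bar: 92 mm long along the cover's x, 16 mm wide across y, 14 mm high, its centre 46 mm above the plate's underside, standing on two 12 mm posts 38 mm either side of the middle (34 mm free under the bar).
- tapped0 (a point): Tapped hole (8 mm) in the column's flange at x -55, y -45 mm in the column's frame, at the flange's top face.
- hole0 (a point): Through hole (14 mm) of the cover at x -55, y -45 mm in the cover's frame, at its underside.
- tapped1 (a point): Tapped hole (8 mm) in the column's flange at x -55, y 45 mm in the column's frame, at the flange's top face.
- hole1 (a point): Through hole (14 mm) of the cover at x -55, y 45 mm in the cover's frame, at its underside.
- tapped2 (a point): Tapped hole (8 mm) in the column's flange at x 55, y -45 mm in the column's frame, at the flange's top face.
- hole2 (a point): Through hole (14 mm) of the cover at x 55, y -45 mm in the cover's frame, at its underside.
- tapped3 (a point): Tapped hole (8 mm) in the column's flange at x 55, y 45 mm in the column's frame, at the flange's top face.
- hole3 (a point): Through hole (14 mm) of the cover at x 55, y 45 mm in the cover's frame, at its underside.
- ball0_center (a point): Centre of steel ball 1 of 5, 18 mm across, 24 g, in the scoop at the start.
- ball1_center (a point): Centre of steel ball 2 of 5, 18 mm across, 24 g, in the scoop at the start.
- ball2_center (a point): Centre of steel ball 3 of 5, 18 mm across, 24 g, in the scoop at the start.
- ball3_center (a point): Centre of steel ball 4 of 5, 18 mm across, 24 g, in the scoop at the start.
- ball4_center (a point): Centre of steel ball 5 of 5, 18 mm across, 24 g, in the scoop at the start.
- tape_measure: Tape measure, 39x84x64 mm, a bystander. Origin: centre of its underside.
- wax_tin: Round tin, 67 mm across, 33 mm high, a bystander. Origin: centre of its underside.
- driver_flat: Flat screwdriver, 30x221x28 mm, a bystander. Origin: centre of its underside.

How it is judged:
By the outcome, as a careful person would: the job done as asked, in the order asked, and still so for the second after the job is handed in, while the arm keeps its last pose, push and grip.
It also fails if it takes over 70 s, if anything falls off the work surface, if the arm or the gripper's body presses on something with over 40 N, if the wrist force passes 120 N, or if a joint passes its speed limit or range.

### The arm

A 7-joint arm with a two-finger parallel gripper is mounted at the origin on a cart in front of the work surface, level with it; the furniture and walls round the work are solid. World frame = base frame: x ahead of the robot, y to its left, z up, the work surface at z = 0. Lengths are in m, angles in rad, forces in N, time in s.
With the tool pointing down it reaches from about 0.4 to 0.875 m from the base axis. Payload 19.3 kg.
Tool frame: the origin (TCP) lies midway between the tips of the shut fingers; the grasp point (between the pads) lies 19 mm behind it (bot.pinch_z is the distance from the TCP to the grasp point, in m); z points along the fingers, y is the line along which they close (so a half turn about z gives the same grasp; the last joint's range is limited). The gripper opens to 85 mm and grips with 20 to 120 N. Pads are 22 mm wide; open, the fingers measure 114 mm over their backs; the gripper's body (76 mm by 85 mm) begins 54 mm behind the grasp point. The pads swing forward as they close: fully open they stand 13 mm farther back than shut.
Start: joints at [-1.351, 0.521, -0.036, 1.599, 0.021, 1.021, -0.113], TCP at [0.179, 0.599, 0.231] pointing down, gripper open.
Joint ranges: [-2.91, 2.91], [-0.3, 2.13], [-1.5, 1.42], [0.17, 2.43], [-1.26, 4.41], [0.16, 1.93], [-2.52, 2.52]. Speed limits (rad/s): [1.89, 1.89, 2.39, 2.39, 3.01, 3.01, 3.01].

### API

Orientations are given as [roll, pitch, yaw] about the fixed x, y, z axes, in that order (R = Rz(yaw) Ry(pitch) Rx(roll)).
In Python, from workcell import observe, viewer, bot gives the robot as it stands. The module is installed in compiled form; this text tells all that it offers.
- The arm moves only by the tool play_rows, never from a script. Its argument "motion" is a list of rows, each a list of 7 numbers: the shift along the tool's x, y, z in cm, then the turn, a rotation vector about the tool's x, y, z in rad, then the opening, from -1 (shut) to 1 (fully open), so that 0 is half open. A call has exactly 5 rows; each row is the pose to reach, as a shift and turn from the pose commanded when the call began, along the tool's axes at that moment; what a row does not reach only later rows make up. A row lasts 1/10 s, in which the tool goes at most 50 mm and 8.59 degrees, less where a joint would pass 70% of its speed; a pose out of reach is approached as far as the arm can. A call with a gripper value outside its range is refused whole. The fingers move at their own pace and stop on an object; "squeeze" is the grip in N (left out, the last holds). Time passes only in rows, so rows that repeat a pose let the fingers close, or fill a call up. It gives the time, the measured TCP pose, the force, the opening and the grip force at its end, in the units of the state.
- observe(): the state, without advancing time (a new reading comes with each control period).
- viewer.grab_frame(name): name is "scene" or "top" or "wrist"; returns (picture, depth): 420x560x3 uint8, red, green, blue; 420x560 float32, m along the optical axis (not along the pixel's ray), 0 where there is no reading.
- viewer.camera_info(name): a dict with "fx", "fy", "cx", "cy" (pixels), "R" (3x3) and "t" (3): a world point X has camera coordinates R X + t. Camera axes: x right, y down, z forward; pixel columns grow to the right and rows downward; lengths in m; the calibration is good to about 2 mm. A picture is of the moment at which its call begins: read the wrist's pose just before it. camera_info takes no time and is no camera call; for the wrist camera it gives the pose at the moment of the call.
- bot.job_done(): hands the job in; it is judged then, once.
The state is a dict: "clock": time; "qpos": joint angles; "qd": joint speeds; "joint_efforts": joint torques, N m; "position": TCP position; "tool_rot": TCP orientation; "force": force on the tool from outside, world axes, zero at the start; "moment": the same for the moment, N m; "grip_width": finger opening in m; "finger_force": force on a finger pad.
Only numpy, scipy, OpenCV 4.12 (cv2) and the standard library are available. Lean on these libraries where they do the work, as an engineer would, in place of code of your own. Each camera call takes 0.05 s, during which the arm holds its last target. There are 200 camera calls.

## Working session

There is one attempt and no reset: what is moved stays moved. The work goes in short steps, Python scripts to look and compute and a tool call to move; the robot and the scene stay as the last step left them, time stands still between calls to the robot, and variables do not carry over. Pictures are saved under pics/ and viewed, at most 10 in all, crops included, and the job is handed in when it is done.

Besides the shell and the picture viewer there is one more tool, called after "Emit:" by a JSON object that holds its "method" and its "body". play_rows: Moves the arm, as the interface text tells. Its arguments: {"type":"object","properties":{"motion":{"type":"array"},"squeeze":{"type":"number"}},"required":["motion"]}

```bash
mkdir -p pics; python3 - <<'E'
from workcell import observe, viewer, bot
import cv2,numpy as np
s=observe(); print({k:np.round(v,3) for k,v in s.items()}, bot.pinch_z)
for n in ["scene","top"]:
    c=viewer.camera_info(n); p,d=viewer.grab_frame(n)
    cv2.imwrite(f"pics/{n}1.png",p[:,:,::-1]); np.savez(f"pics/{n}1.npz",p=p,d=d,**c)
    print(n,c)
E
```

```text
{'clock': np.float64(0.0), 'qpos': array([-1.351,  0.522, -0.036,  1.6  ,  0.021,  1.021, -0.113]), 'qd': array([ 0.   , -0.001, -0.002, -0.001, -0.001,  0.001, -0.   ]), 'joint_efforts': array([-0.0000e+00, -9.2711e+01,  1.9800e+00, -3.6992e+01,  1.8000e-02,
        8.0000e-03, -0.0000e+00]), 'position': array([0.179, 0.599, 0.231]), 'tool_rot': array([-3.14 ,  0.   ,  2.852]), 'force': array([ 0.513, -0.66 , -0.729]), 'moment': array([-0.007, -0.014,  0.047]), 'finger_force': np.float64(0.0), 'grip_width': np.float64(0.086)} 0.0187
scene {'fx': 493.0606182333644, 'fy': 493.0606182333644, 'cx': 279.1727267587429, 'cy': 216.15127647546223, 'R': array([[ 0.75494818, -0.65571893,  0.0092698 ],
       [-0.26516051, -0.31815436, -0.91020201],
       [ 0.59978592,  0.68469737, -0.41406082]]), 't': array([-0.3477535 ,  0.2493237 ,  1.02406347])}
top {'fx': 381.10660277715095, 'fy': 381.10660277715095, 'cx': 276.274605108428, 'cy': 205.21548398760615, 'R': array([[-0.02551289, -0.99961799, -0.01062822],
       [-0.99139433,  0.02666569, -0.12816485],
       [ 0.1283993 ,  0.0072669 , -0.99169593]]), 't': array([0.08475759, 0.53588521, 1.1763254 ])}
```

View pics/top1.png

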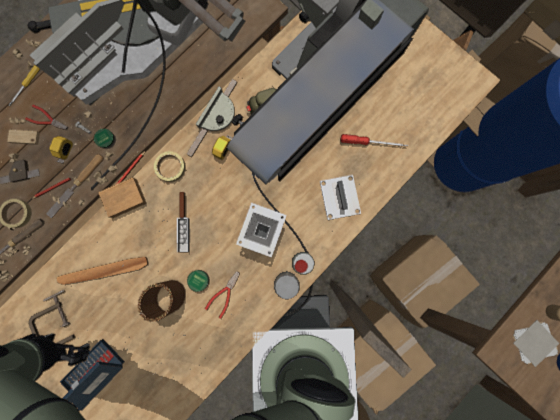

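View pics/scene1.png

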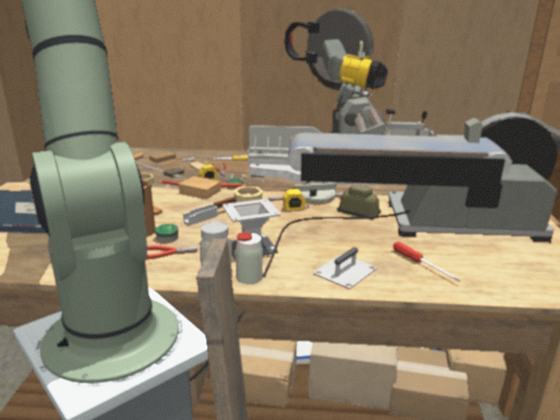

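The top view shows the column flange at about (262,230), the cover at (341,197), the scoop at (182,222) with its handle away from the robot, and the sander upper middle. Next I measure with depth.

```bash
cat > h.py <<'E'
import numpy as np,cv2
def world(d,c):
    v,u=np.indices(d.shape); z=d
    P=np.stack([(u-c['cx'])/c['fx']*z,(v-c['cy'])/c['fy']*z,z],-1)
    return (P-c['t'])@c['R']
def ray(u,v,z,c):
    r=np.array([(u-c['cx'])/c['fx'],(v-c['cy'])/c['fy'],1])@c['R']; o=-c['t']@c['R']
    return o+r*(z-o[2])/r[2]
def proj(X,c):
    q=c['R']@np.asarray(X)+c['t']; return c['fx']*q[0]/q[2]+c['cx'],c['fy']*q[1]/q[2]+c['cy']
def rect(W,m):
    lab=cv2.connectedComponents(m.astype(np.uint8))[1]
    i=np.bincount(lab[lab>0]).argmax(); k=lab==i
    (c,wh,a)=cv2.minAreaRect((W[k][:,:2]*1000).astype(np.float32)); return np.round(c,1),np.round(wh,1),round(a,1),k.sum(),W[k]
E
python3 - <<'E'
from h import *
n=np.load('pics/top1.npz');W=world(n['d'],n);p=n['p'].astype(int)
def win(u0,u1,v0,v1,m):
    k=np.zeros(m.shape,bool);k[v0:v1,u0:u1]=1;return m&k
z=W[...,2]; print('bench',np.median(z[260:270,330:350]),np.median(z[180:190,220:230]),np.median(z[165:172,310:330]))
print('flange',rect(W,win(225,295,195,265,(z>.108)&(z<.135)))[:4],np.median(z[210:215,260:270]))
g=p.max(-1)-p.min(-1)
print('cover',rect(W,win(310,370,165,230,(g<40)&(z<.02)))[:4])
print('bar',rect(W,win(325,360,175,218,(z>.03)))[:4])
r=rect(W,win(170,195,185,260,(z>.015)));print('scoop',r[:4],np.percentile(r[4][:,2],[5,50,95]))
im=p[180:262,150:385].astype(np.uint8)[:,:,::-1]
cv2.imwrite('pics/c1.png',cv2.resize(im,None,fx=3.4,fy=3.4,interpolation=cv2.INTER_CUBIC))
q=(z>.05)&(W[...,0]>.3)&(W[...,0]<1.0)&(abs(W[...,1])<.4); q=win(195,420,0,200,q)
print('sander corners px', [ray(*a,.34,n).round(3) for a in [(235,150),(270,178),(415,35)]])
for v,u in [(215,165),(215,200),(270,165),(198,225),(160,215),(255,195)]: print(v,u,W[v,u].round(3))
E
```

```text
bench -0.8689715617233357 0.00017476464477839435 0.00042022209950825064
flange (array([456.4, 116.2]), array([109.7, 130.2]), 68.7, np.int64(1045)) 0.12023570913562766
cover (array([ 565.2, -138. ]), array([135.4, 114. ]), 8.8, np.int64(1200))
bar (array([473.3, -62.1]), array([ 74.4, 298.2]), 50.2, np.int64(160))
scoop (array([485.7, 222.4]), array([330.8, 190.4]), 87.2, np.int64(442)) [0.01679083 0.03001805 0.04422409]
sander corners px [array([0.636, 0.165, 0.34 ]), array([0.564, 0.082, 0.34 ]), array([ 0.919, -0.29 ,  0.34 ])]
215 165 [ 0.52   0.436 -0.001]
215 200 [0.516 0.32  0.005]
270 165 [0.343 0.433 0.003]
198 225 [0.571 0.238 0.001]
160 215 [0.698 0.27  0.006]
255 195 [ 0.388  0.337 -0.   ]
```

View pics/c1.png

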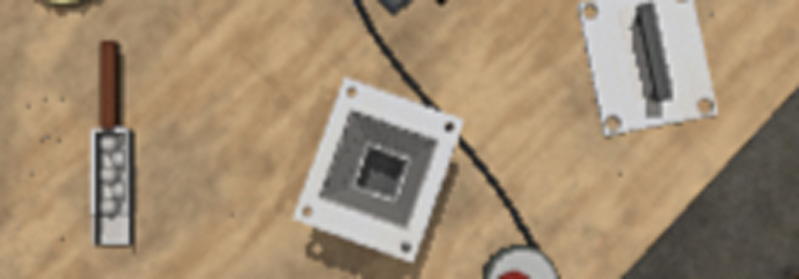

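The crop shows the flange corners at (347,78), (463,118), (414,262) and (294,218). The scoop handle runs (109,42)–(109,128) with the trough down to (113,245). The cover bar runs from (645,5) to (660,100). I'll add a row helper and move above the scoop for a wrist look.

```bash
cat >> h.py <<'E'
from scipy.spatial.transform import Rotation as Ro
def cur():
    from workcell import observe
    s=observe(); return np.array(s['position']),Ro.from_euler('xyz',s['tool_rot']),s
def row(p,R,p0=None,R0=None):
    if p0 is None: p0,R0,_=cur()
    return np.round(R0.inv().apply(np.array(p)-p0)*100,2),np.round((R0.inv()*R).as_rotvec(),3)
E
python3 - <<'E'
from h import *
n=np.load('pics/top1.npz');W=world(n['d'],n)
f=lambda u,v,z:ray(150+u/3.4,180+v/3.4,z,n).round(4)
print('handle end',f(109,42,.042),'near',f(109,128,.042),'nose',f(114,245,.02))
a,b=f(109,42,.042),f(114,245,.02); yaw=np.arctan2(a[1]-b[1],a[0]-b[0]); print(yaw)
g=a[:2]-.0425*np.array([np.cos(yaw),np.sin(yaw)]); print('grip',g)
print(row([g[0]-.03,g[1],.25],Ro.from_euler('xyz',[np.pi,0,np.pi+yaw])))
E
```

```text
handle end [0.5863 0.3693 0.042 ] near [0.5055 0.3688 0.042 ] nose [0.3978 0.3691 0.02  ]
0.0010610075594211761
grip [0.54380002 0.36925491]
(array([-38.68, -12.41,  -1.91]), array([-0.001, -0.   , -0.291]))
```

Emit:
{"method": "play_rows", "body": {"motion": [[-4.8, -1.5, -0.3, 0, 0, -0.06, 1], [-9.7, -3.1, -0.7, 0, 0, -0.12, 1], [-14.5, -4.6, -1, 0, 0, -0.18, 1], [-19.4, -6.2, -1.5, 0, 0, -0.24, 1], [-24, -7.7, -1.9, 0, 0, -0.291, 1]]}}

```text
clock: 0.6
position: [0.3857, 0.4566, 0.2501]
tool_rot: [-3.141, -0.0, -3.138]
force: [0.3, 0.6, 0.1]
grip_width: 0.0858
finger_force: 0.0
```

```bash
python3 - <<'E'
from h import *
p,R,s=cur();print(p,R.as_euler('xyz'))
print(row([.505,.369,.25],Ro.from_euler('xyz',[np.pi,0,np.pi])))
E
```

```text
[0.38571359 0.4566391  0.25011836] [-3.14134190e+00 -1.12422325e-04 -3.13783414e+00]
(array([-1.19e+01, -8.81e+00,  1.00e-02]), array([-0.   , -0.   ,  0.004]))
```

Emit:
{"method": "play_rows", "body": {"motion": [[-4, -3, 0, 0, 0, 0, 1], [-8, -6, 0, 0, 0, 0, 1], [-11.9, -8.8, 0, 0, 0, 0.004, 1], [-11.9, -8.8, 0, 0, 0, 0.004, 1], [-11.9, -8.8, 0, 0, 0, 0.004, 1]]}}

```text
clock: 1.1
position: [0.5041, 0.3693, 0.2496]
tool_rot: [-3.141, -0.001, 3.137]
force: [-0.2, 0.4, 0.7]
grip_width: 0.0855
finger_force: 0.0
```

```bash
python3 - <<'E'
from h import *
from workcell import viewer
p,R,s=cur();print(p,R.as_euler('xyz'))
c=viewer.camera_info('wrist');im,d=viewer.grab_frame('wrist');np.savez('pics/w1.npz',p=im,d=d,**c);cv2.imwrite('pics/w1.png',im[:,:,::-1])
W=world(d,c);z=W[...,2];print(c['t'],(-c['t']@c['R']))
for lo,hi in [(.036,.048),(.03,.036)]:
    m=(z>lo)&(z<hi)&(abs(W[...,1]-.369)<.04)&(W[...,0]>.36)&(W[...,0]<.62); print(rect(W,m)[:4])
E
```

```text
[0.50405889 0.36925201 0.24958185] [-3.14104947e+00 -6.09729794e-04  3.13654334e+00]
[-0.37195423 -0.52408293  0.25296042] [0.43214064 0.369907   0.39169519]
(array([549.5, 374. ]), array([83.7, 15.9]), 1.0, np.int64(1101))
(array([470.1, 373.2]), array([81.1, 33.8]), 0.4, np.int64(552))
```

View pics/w1.png

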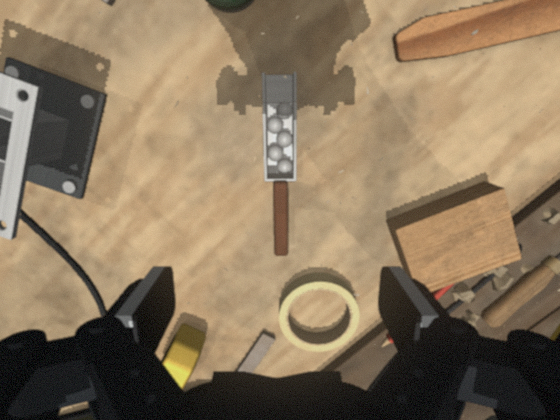

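The wrist view shows the scoop with five balls: nose at (280,75), handle (281,182–255). The handle centre is at (0.5495, 0.374), yaw 0.01. Going down to grasp it.

```bash
python3 - <<'E'
from h import *
print(row([.5495,.374,.06],Ro.from_euler('xyz',[np.pi,0,np.pi+.01])),row([.5495,.374,.014],Ro.from_euler('xyz',[np.pi,0,np.pi+.01])))
E
```

```text
(array([-4.67,  0.38, 18.96]), array([-0.   , -0.001, -0.013])) (array([-4.67,  0.38, 23.56]), array([-0.   , -0.001, -0.013]))
```

Emit:
{"method": "play_rows", "body": {"motion": [[-2.3, 0.2, 4.5, 0, 0, -0.006, 1], [-4.65, 0.38, 9, 0, 0, -0.013, 1], [-4.65, 0.38, 13, 0, 0, -0.013, 1], [-4.65, 0.38, 17, 0, 0, -0.013, 1], [-4.65, 0.38, 19, 0, 0, -0.013, 1]]}}

```text
clock: 1.65
position: [0.5472, 0.3744, 0.0563]
tool_rot: [-3.14, -0.004, -3.129]
force: [0.1, 0.1, -0.3]
grip_width: 0.0853
finger_force: 0.0
```

Emit:
{"method": "play_rows", "body": {"motion": [[0, 0, 1.5, 0, 0, 0, 1], [0, 0, 3, 0, 0, 0, 1], [0, 0, 4, 0, 0, 0, 1], [0, 0, 4.55, 0, 0, 0, 1], [0, 0, 4.55, 0, 0, 0, 1]]}}

```text
clock: 2.15
position: [0.5499, 0.374, 0.0144]
tool_rot: [-3.141, -0.0, -3.131]
force: [-0.2, -0.3, -0.1]
grip_width: 0.0852
finger_force: 0.0
```

Emit:
{"method": "play_rows", "body": {"motion": [[0, 0, 0, 0, 0, 0, 0.3], [0, 0, 0, 0, 0, 0, -0.2], [0, 0, 0, 0, 0, 0, -0.5], [0, 0, 0, 0, 0, 0, -1], [0, 0, 0, 0, 0, 0, -1]], "squeeze": 60}}

```text
clock: 2.65
position: [0.55, 0.3739, 0.0148]
tool_rot: [3.142, 0.0, -3.131]
force: [-1.8, -2.3, 4.4]
grip_width: 0.015
finger_force: 59.6
```

Emit:
{"method": "play_rows", "body": {"motion": [[0, 0, 0, 0, 0, 0, -1], [0, 0, 0, 0, 0, 0, -1], [0, 0, 0, 0, 0, 0, -1], [0, 0, 0, 0, 0, 0, -1], [0, 0, 0, 0, 0, 0, -1]]}}

```text
clock: 3.15
position: [0.55, 0.3739, 0.0147]
tool_rot: [3.142, 0.0, -3.131]
force: [-0.6, -0.7, 5.4]
grip_width: 0.0151
finger_force: 59.7
```

```bash
cat >> h.py <<'E'
# scoop pose in tool frame, from the grasp moment
RT0=Ro.from_euler('xyz',[np.pi,0,-3.131]); PT0=np.array([.55,.3739,.0147])
RS0=Ro.from_euler('z',.0105); PS0=np.array([.55,.374,0])-RS0.apply([.0798,0,0])
M=np.array([.4564,.1162,.12])
def pour(th,psi=.8,off=.022,h=.017):
    d=np.array([np.cos(psi),np.sin(psi),0]); N=M+off*d+[0,0,h]
    RS=Ro.from_euler('z',psi)*Ro.from_euler('y',-th); PS=N-RS.apply([-.067,0,.008])
    D=RS*RS0.inv(); return PS+D.apply(PT0-PS0), D*RT0
E
python3 - <<'E'
from h import *
p,R,_=cur()
for h in (.1,.017):
    q,Q=pour(0,h=h); print(q,*row(q,Q))
q,Q=pour(.7); print(q,Q.as_matrix()[:,2])
E
```

```text
[0.57407509 0.23721929 0.2267    ] [ -2.27 -13.69 -21.2 ] [-0.    0.   -0.79]
[0.57407509 0.23721929 0.1437    ] [ -2.27 -13.7  -12.9 ] [-0.    0.   -0.79]
[0.54701697 0.2093592  0.23669492] [ 0.44883078  0.46213348 -0.76484219]
```

Emit:
{"method": "play_rows", "body": {"motion": [[0, 0, -2, 0, 0, 0, -1], [0, 0, -6, 0, 0, 0, -1], [0, 0, -10, 0, 0, 0, -1], [0, 0, -14, 0, 0, 0, -1], [0, 0, -18, 0, 0, 0, -1]], "squeeze": 100}}

```text
clock: 3.65
position: [0.5496, 0.3737, 0.1959]
tool_rot: [-3.141, -0.0, -3.131]
force: [0.1, 0.4, -1.8]
grip_width: 0.0141
finger_force: 98.0
```

```bash
python3 - <<'E'
from h import *
p0=np.array([.5499,.3739,.1947]);R0=RT0; p1,_=pour(0,h=.068)
s=(1-np.cos(np.pi*np.arange(16)/15))/2; pose=lambda a:(p0+a*(p1-p0),Ro.from_euler('z',a*.7895)*R0)
for k in range(3):
    b=pose(s[5*k])
    for j in range(1,6): q=pose(s[5*k+j]); print(k,*row(*q,*b))
E
```

```text
0 [-0.02 -0.15 -0.  ] [ 0.     0.    -0.009]
0 [-0.1  -0.59 -0.  ] [-0.     0.    -0.034]
0 [-0.22 -1.31 -0.  ] [ 0.     0.    -0.075]
0 [-0.38 -2.27 -0.  ] [-0.     0.    -0.131]
0 [-0.57 -3.42 -0.  ] [ 0.     0.    -0.197]
1 [ 0.04 -1.32 -0.  ] [ 0.     0.    -0.075]
1 [ 0.09 -2.74 -0.  ] [ 0.     0.    -0.156]
1 [ 0.14 -4.19  0.  ] [ 0.     0.    -0.239]
1 [ 0.18 -5.61  0.  ] [-0.     0.    -0.319]
1 [ 0.23 -6.94  0.  ] [ 0.     0.    -0.395]
2 [ 0.49 -1.07 -0.  ] [ 0.     0.    -0.067]
2 [ 0.89 -1.95 -0.  ] [ 0.     0.    -0.122]
2 [ 1.19 -2.61 -0.  ] [ 0.     0.    -0.163]
2 [ 1.38 -3.02 -0.  ] [ 0.     0.    -0.189]
2 [ 1.44 -3.16 -0.  ] [ 0.     0.    -0.197]
```

Emit:
{"method": "play_rows", "body": {"motion": [[-0.02, -0.15, 0, 0, 0, -0.009, -1], [-0.1, -0.6, 0, 0, 0, -0.034, -1], [-0.22, -1.3, 0, 0, 0, -0.075, -1], [-0.38, -2.27, 0, 0, 0, -0.131, -1], [-0.57, -3.42, 0, 0, 0, -0.197, -1]]}}

```text
clock: 4.15
position: [0.5553, 0.339, 0.1925]
tool_rot: [-3.141, -0.003, -2.931]
force: [-0.1, 0.3, -2.4]
grip_width: 0.0144
finger_force: 98.0
```

Emit:
{"method": "play_rows", "body": {"motion": [[0.04, -1.32, 0, 0, 0, -0.075, -1], [0.09, -2.74, 0, 0, 0, -0.156, -1], [0.14, -4.19, 0, 0, 0, -0.239, -1], [0.18, -5.61, 0, 0, 0, -0.319, -1], [0.23, -6.94, 0, 0, 0, -0.395, -1]]}}

```text
clock: 4.65
position: [0.5674, 0.27, 0.1926]
tool_rot: [3.141, -0.003, -2.535]
force: [0.1, -0.1, -2.5]
grip_width: 0.0143
finger_force: 98.0
```

Emit:
{"method": "play_rows", "body": {"motion": [[0.49, -1.07, 0, 0, 0, -0.067, -1], [0.89, -1.95, 0, 0, 0, -0.122, -1], [1.19, -2.6, 0, 0, 0, -0.163, -1], [1.38, -3.02, 0, 0, 0, -0.189, -1], [1.44, -3.16, 0, 0, 0, -0.197, -1]]}}

```text
clock: 5.15
position: [0.5737, 0.2363, 0.1934]
tool_rot: [3.141, -0.002, -2.342]
force: [0.0, 0.1, -2.6]
grip_width: 0.0141
finger_force: 98.0
```

```bash
python3 - <<'E'
from h import *
from workcell import viewer
p,R,s=cur();print(p,R.as_euler('xyz'),s['clock'],pour(0,h=.068)[0])
out=[]
for nm in('wrist','top'):
    c=viewer.camera_info(nm);im,d=viewer.grab_frame(nm);np.savez(f'pics/{nm}2.npz',p=im,d=d,**c);out.append(im)
W=world(np.load('pics/wrist2.npz')['d'],np.load('pics/wrist2.npz'));z=W[...,2]
m=(z>.114)&(z<.126)&(abs(W[...,0]-.456)<.12)&(abs(W[...,1]-.116)<.12);print(rect(W,m)[:4])
a=out[0];b=cv2.resize(out[1][150:290,160:330],None,fx=2.4,fy=2.4)
cv2.imwrite('pics/v2.png',np.hstack([cv2.resize(a,(448,336)),b[:336,:352]])[:,:,::-1])
E
```

```text
[0.57372632 0.23634394 0.19341611] [ 3.14096831e+00 -1.66370925e-03 -2.34194998e+00] 5.15 [0.57407509 0.23721929 0.1947    ]
(array([521.6, 130.5]), array([42. , 23.1]), 68.3, np.int64(2137))
```

View pics/v2.png

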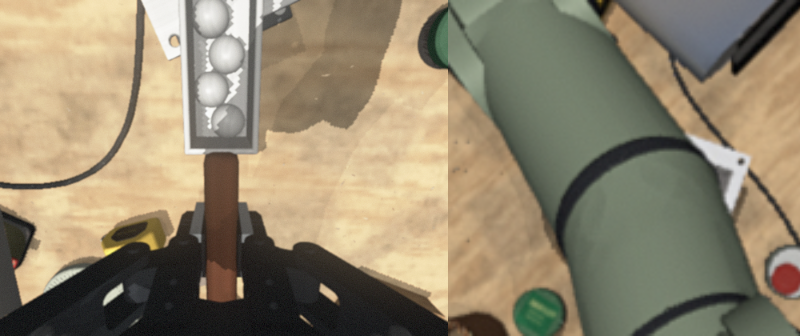

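Balls are still in the scoop and the nose is over the flange. Next I check the held scoop's true pose from depth and plan the tilt rows.

```bash
python3 - <<'E'
from h import *
n=np.load('pics/wrist2.npz');W=world(n['d'],n)
p=np.array([.57373,.23634,.19342]);R=Ro.from_euler('xyz',[3.141,-.0017,-2.342])
# into scoop frame predicted
D=R*RT0.inv();RS=D*RS0;PS=p-D.apply(PT0-PS0)
L=RS.inv().apply((W-PS).reshape(-1,3)).reshape(W.shape)
L[n['d']==0]=9
m=(L[...,2]>.026)&(L[...,2]<.042)&(abs(L[...,1])<.03)&(L[...,0]<.045)&(L[...,0]>-.07)
Q=L[m]; print(m.sum(),[ (a,np.median(Q[(Q[:,0]>a)&(Q[:,0]<a+.02)],0).round(4)) for a in(-.04,-.02,0,.02)])
m=(L[...,2]>.036)&(L[...,2]<.05)&(abs(L[...,1])<.02)&(L[...,0]<.09)&(L[...,0]>.04)
print('handle',m.sum(),np.median(L[m],0),L[m].max(0))
def seq(P):
    for k in range(0,len(P)-1,5):
        print('--')
        for j in range(1,6): t,r=row(*P[k+j],*P[k]); print([*t.tolist(),*r.tolist(),-1])
th=list(np.linspace(0,.2,6))+list(np.linspace(.2,.4,11)[1:])+list(np.linspace(.4,.75,11)[1:])
P=[pour(t) for t in th]
print('down',row(*P[0])); seq(P)
E
```

```text
5819 [(-0.04, array([-0.0221, -0.0143,  0.0324])), (-0.02, array([-0.0105, -0.0142,  0.0325])), (0, array([ 0.0097, -0.0142,  0.0326])), (0.02, array([ 0.0362, -0.0002,  0.0329]))]
handle 6235 [ 0.06763741 -0.00040158  0.0408584 ] [0.08999431 0.01994246 0.0499699 ]
down (array([-0.03, -0.01,  5.03]), array([ 0.   , -0.001, -0.001]))
--
[0.04, 0.0, -0.59, 0.0, -0.04, -0.0, -1]
[0.1, 0.0, -1.17, 0.0, -0.08, -0.0, -1]
[0.19, 0.0, -1.75, 0.0, -0.12, -0.0, -1]
[0.29, 0.0, -2.33, 0.0, -0.16, -0.0, -1]
[0.43, 0.0, -2.9, 0.0, -0.2, -0.0, -1]
--
[0.02, 0.0, -0.29, 0.0, -0.02, 0.0, -1]
[0.04, 0.0, -0.59, 0.0, -0.04, 0.0, -1]
[0.07, 0.0, -0.88, 0.0, -0.06, 0.0, -1]
[0.1, 0.0, -1.17, 0.0, -0.08, -0.0, -1]
[0.14, 0.0, -1.46, 0.0, -0.1, 0.0, -1]
--
[0.02, 0.0, -0.29, 0.0, -0.02, 0.0, -1]
[0.04, 0.0, -0.59, 0.0, -0.04, 0.0, -1]
[0.07, 0.0, -0.88, 0.0, -0.06, -0.0, -1]
[0.1, 0.0, -1.17, 0.0, -0.08, 0.0, -1]
[0.14, 0.0, -1.46, 0.0, -0.1, 0.0, -1]
--
[0.03, 0.0, -0.51, 0.0, -0.035, -0.0, -1]
[0.08, 0.0, -1.03, 0.0, -0.07, -0.0, -1]
[0.15, 0.0, -1.53, 0.0, -0.105, -0.0, -1]
[0.24, 0.0, -2.04, 0.0, -0.14, -0.0, -1]
[0.34, 0.0, -2.55, 0.0, -0.175, -0.0, -1]
--
[0.03, 0.0, -0.51, 0.0, -0.035, -0.0, -1]
[0.08, 0.0, -1.03, 0.0, -0.07, -0.0, -1]
[0.15, 0.0, -1.53, 0.0, -0.105, 0.0, -1]
[0.24, 0.0, -2.04, 0.0, -0.14, 0.0, -1]
[0.34, 0.0, -2.55, 0.0, -0.175, -0.0, -1]
```

Emit:
{"method": "play_rows", "body": {"motion": [[0, 0, 1.0, 0, 0, 0, -1], [0, 0, 2.3, 0, 0, 0, -1], [0, 0, 3.6, 0, 0, 0, -1], [0, 0, 4.6, 0, 0, 0, -1], [0, 0, 5.0, 0, 0, 0, -1]]}}

```text
clock: 5.75
position: [0.5734, 0.2371, 0.1428]
tool_rot: [3.141, -0.002, -2.342]
force: [-0.9, 0.3, -1.4]
grip_width: 0.0144
finger_force: 98.0
```

Emit:
{"method": "play_rows", "body": {"motion": [[0.04, 0, -0.59, 0, -0.04, 0, -1], [0.1, 0, -1.17, 0, -0.08, 0, -1], [0.19, 0, -1.75, 0, -0.12, 0, -1], [0.29, 0, -2.33, 0, -0.16, 0, -1], [0.43, 0, -2.9, 0, -0.2, 0, -1]]}}

```text
clock: 6.25
position: [0.5711, 0.2342, 0.1739]
tool_rot: [-3.141, 0.202, -2.342]
force: [0.0, -0.2, -2.0]
grip_width: 0.0144
finger_force: 98.0
```

```bash
python3 - <<'E'
from h import *
p,R,s=cur();q,Q=pour(.2);print(p,q,R.as_matrix()[:,2],Q.as_matrix()[:,2],s['force'],s['qpos'])
E
```

```text
[0.57111141 0.23419856 0.17387378] [0.57110901 0.2341653  0.1727309 ] [ 0.13998073  0.14354646 -0.97969373] [ 0.13841426  0.14251665 -0.98006658] [ 0.02065528 -0.21257002 -2.03596362] [-0.25038117  0.5040228  -0.27130061  1.83184358  0.11267323  0.63171964
  1.80853022]
```

Emit:
{"method": "play_rows", "body": {"motion": [[0.02, 0, -0.29, 0, -0.02, 0, -1], [0.04, 0, -0.59, 0, -0.04, 0, -1], [0.07, 0, -0.88, 0, -0.06, 0, -1], [0.1, 0, -1.17, 0, -0.08, 0, -1], [0.14, 0, -1.46, 0, -0.1, 0, -1]]}}

```text
clock: 6.75
position: [0.568, 0.2311, 0.1877]
tool_rot: [3.141, 0.301, -2.342]
force: [1.5, 0.4, -2.6]
grip_width: 0.0142
finger_force: 98.0
```

Emit:
{"method": "play_rows", "body": {"motion": [[0.02, 0, -0.29, 0, -0.02, 0, -1], [0.04, 0, -0.59, 0, -0.04, 0, -1], [0.07, 0, -0.88, 0, -0.06, 0, -1], [0.1, 0, -1.17, 0, -0.08, 0, -1], [0.14, 0, -1.46, 0, -0.1, 0, -1]]}}

```text
clock: 7.25
position: [0.5641, 0.227, 0.2014]
tool_rot: [-3.141, 0.402, -2.342]
force: [-0.1, 1.1, -1.2]
grip_width: 0.0145
finger_force: 98.2
```

Emit:
{"method": "play_rows", "body": {"motion": [[0.03, 0, -0.51, 0, -0.035, 0, -1], [0.08, 0, -1.03, 0, -0.07, 0, -1], [0.15, 0, -1.53, 0, -0.105, 0, -1], [0.24, 0, -2.04, 0, -0.14, 0, -1], [0.34, 0, -2.55, 0, -0.175, 0, -1]]}}

```text
clock: 7.75
position: [0.5549, 0.2174, 0.2238]
tool_rot: [-3.141, 0.577, -2.342]
force: [0.1, -0.6, -0.3]
grip_width: 0.0145
finger_force: 98.2
```

Emit:
{"method": "play_rows", "body": {"motion": [[0.03, 0, -0.51, 0, -0.035, 0, -1], [0.08, 0, -1.03, 0, -0.07, 0, -1], [0.15, 0, -1.53, 0, -0.105, 0, -1], [0.24, 0, -2.04, 0, -0.14, 0, -1], [0.34, 0, -2.55, 0, -0.175, 0, -1]]}}

```text
clock: 8.25
position: [0.5511, 0.1977, 0.2686]
tool_rot: [3.116, 0.716, -2.343]
force: [0.5, -0.2, -1.5]
grip_width: 0.0142
finger_force: 98.3
```

```bash
python3 - <<'E'
from h import *
from workcell import viewer
p,R,s=cur();q,Q=pour(.75);print(p,q,R.as_matrix()[:,2],Q.as_matrix()[:,2],s['force'],s['qpos'])
c=viewer.camera_info('wrist');im,d=viewer.grab_frame('wrist')
im2,_=viewer.grab_frame('scene')
b=cv2.resize(im2[150:290,130:330],None,fx=1.7,fy=1.7,interpolation=cv2.INTER_CUBIC)
o=np.zeros((336,448+340,3),np.uint8);o[:,:448]=cv2.resize(im,(448,336));o[:238,448:]=b
cv2.imwrite('pics/v3.png',o[:,:,::-1])
E
```

```text
[0.55108015 0.19774142 0.26864057] [0.54345151 0.20568806 0.24196617] [ 0.43976683  0.48728599 -0.75442528] [ 0.4749023   0.48897772 -0.73168887] [ 0.52626087 -0.20155392 -1.45048698] [ 0.53525633  0.36289749 -0.93587224  2.14721783 -0.44175126  0.16064474
  2.51985387]
```

View pics/v3.png

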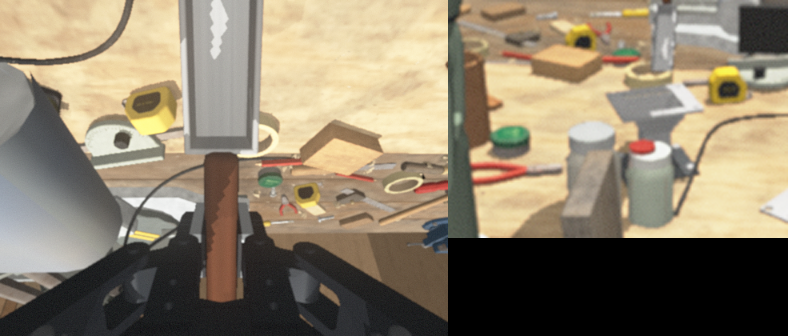

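The trough looks empty. The arm hit the q6/q7 limits near 0.72 rad. Holding briefly, then checking the commanded state.

Emit:
{"method": "play_rows", "body": {"motion": [[0, 0, 0, 0, 0, 0, -1], [0, 0, 0, 0, 0, 0, -1], [0, 0, 0, 0, 0, 0, -1], [0, 0, 0, 0, 0, 0, -1], [0, 0, 0, 0, 0, 0, -1]]}}

```text
clock: 8.85
position: [0.551, 0.1984, 0.2677]
tool_rot: [3.116, 0.714, -2.343]
force: [-0.4, -0.5, -0.7]
grip_width: 0.0144
finger_force: 98.4
```

```bash
python3 - <<'E'
from h import *
p,R,s=cur();print(p,R.as_matrix()[:,2],s['force'],s['qpos'])
q,Q=pour(.55,h=.06);print('from meas',row(q,Q)); q,Q=pour(.4,h=.09);print(row(q,Q))
E
```

```text
[0.55098246 0.19841942 0.26773644] [ 0.43777916  0.48717399 -0.75565264] [-0.42886966 -0.54506767 -0.71859977] [ 0.5291785   0.36355595 -0.93068588  2.14651622 -0.44158684  0.16156301
  2.51951123]
from meas (array([-1.07,  1.01,  1.66]), array([0.025, 0.164, 0.001]))
(array([-2.61,  1.01,  1.55]), array([0.025, 0.314, 0.003]))
```

Emit:
{"method": "play_rows", "body": {"motion": [[-0.5, 0.2, 0.3, 0.005, 0.06, 0, -1], [-1, 0.4, 0.6, 0.01, 0.12, 0, -1], [-1.5, 0.6, 0.9, 0.015, 0.18, 0, -1], [-2, 0.8, 1.2, 0.02, 0.25, 0, -1], [-2.6, 1.0, 1.5, 0.025, 0.314, 0, -1]]}}

```text
clock: 9.35
position: [0.564, 0.2253, 0.2737]
tool_rot: [-3.138, 0.396, -2.34]
force: [-0.9, 0.8, -1.8]
grip_width: 0.0141
finger_force: 98.3
```

```bash
python3 - <<'E'
from h import *
p,R,s=cur();print(p,R.as_matrix()[:,2],s['force'],s['qpos'])
q,Q=pour(.4,h=.09);print(q,Q.as_matrix()[:,2]);q,Q=pour(0,h=.09);print(row(q,Q))
E
```

```text
[0.56404102 0.22532679 0.27374845] [ 0.27079184  0.27483614 -0.9225708 ] [-0.88688105  0.80302317 -1.78074615] [-0.13386628  0.3075852  -0.32707888  1.90430384 -0.07470852  0.57461196
  1.99851612]
[0.56418376 0.22703479 0.27333731] [ 0.27131037  0.27935162 -0.92106099]
(array([0.77, 0.13, 5.86]), array([-0.003,  0.396,  0.001]))
```

Emit:
{"method": "play_rows", "body": {"motion": [[0.15, 0, 0.8, 0, 0.08, 0, -1], [0.3, 0, 1.6, 0, 0.16, 0, -1], [0.45, 0, 2.4, 0, 0.24, 0, -1], [0.6, 0.1, 3.2, 0, 0.32, 0, -1], [0.77, 0.13, 4.0, 0, 0.396, 0, -1]]}}

```text
clock: 9.85
position: [0.5691, 0.2337, 0.2337]
tool_rot: [-3.14, 0.001, -2.339]
force: [-0.5, -0.3, -0.5]
grip_width: 0.0142
finger_force: 98.3
```

```bash
python3 - <<'E'
from h import *
p,R,s=cur();print(p,R.as_euler('xyz'))
t=PT0+[0,0,.17]
for a in (.55,1): print(row(p+(t-p)*a,Ro.from_euler('z',-.7895*a)*Ro.from_euler('z',.7895)*RT0))
E
```

```text
[0.56913678 0.23367934 0.23367294] [-3.13967847e+00  9.51931123e-04 -2.33889798e+00]
(array([-4.81,  6.12,  2.69]), array([-0.002,  0.001,  0.437]))
(array([-8.75, 11.13,  4.88]), array([-0.001,  0.002,  0.792]))
```

Emit:
{"method": "play_rows", "body": {"motion": [[-0.9, 1.2, 0.5, 0, 0, 0.087, -1], [-1.9, 2.4, 1, 0, 0, 0.175, -1], [-2.9, 3.7, 1.6, 0, 0, 0.262, -1], [-3.9, 4.9, 2.1, 0, 0, 0.35, -1], [-4.8, 6.1, 2.7, 0, 0, 0.437, -1]]}}

```text
clock: 10.35
position: [0.5586, 0.3111, 0.2066]
tool_rot: [3.141, 0.004, -2.78]
force: [0.6, -0.2, -0.5]
grip_width: 0.0144
finger_force: 98.3
```

```bash
python3 - <<'E'
from h import *
p,R,s=cur();print(p,R.as_euler('xyz'))
for h in(.15,.05): print(row(PT0+[0,0,h],RT0))
E
```

```text
[0.55859613 0.31112068 0.20662357] [ 3.14111261  0.00426296 -2.77960902]
(array([-1.4 ,  6.17,  4.2 ]), array([0.001, 0.004, 0.351]))
(array([-1.36,  6.17, 14.2 ]), array([0.001, 0.004, 0.351]))
```

Emit:
{"method": "play_rows", "body": {"motion": [[-0.3, 1.4, 1, 0, 0.001, 0.08, -1], [-0.6, 2.8, 2, 0, 0.002, 0.16, -1], [-0.9, 4.2, 3, 0, 0.003, 0.24, -1], [-1.2, 5.4, 3.8, 0, 0.004, 0.31, -1], [-1.4, 6.17, 4.2, 0.001, 0.004, 0.351, -1]]}}

```text
clock: 10.85
position: [0.5492, 0.374, 0.1639]
tool_rot: [-3.141, -0.001, -3.129]
force: [0.9, 0.5, -1.5]
grip_width: 0.0142
finger_force: 98.3
```

```bash
python3 - <<'E'
from h import *
from workcell import viewer
p,R,s=cur();print(p,R.as_euler('xyz'),s['force'])
for h in(.03,0.0): print(row(PT0+[0,0,h],RT0))
o=np.zeros((336,788,3),np.uint8)
for nm in('wrist','top'):
    c=viewer.camera_info(nm);im,d=viewer.grab_frame(nm);np.savez(f'pics/{nm}3.npz',p=im,d=d,**c)
    if nm=='wrist':o[:,:448]=cv2.resize(im,(448,336))
    else:o[:,448:]=cv2.resize(im[190:274,220:305],(340,336),interpolation=cv2.INTER_CUBIC)
cv2.imwrite('pics/v4.png',o[:,:,::-1])
W=world(d,c);m=(abs(W[...,0]-.4564)<.035)&(abs(W[...,1]-.1162)<.035)
print((W[m]*1000).round()[W[m][:,2]<.06])
E
```

```text
[0.54916804 0.37403861 0.1639433 ] [-3.14136309e+00 -9.51666950e-04 -3.12902263e+00] [ 0.88257175  0.49315537 -1.5288633 ]
(array([-9.000e-02, -1.000e-02,  1.192e+01]), array([-0.   , -0.001,  0.002]))
(array([-1.000e-01, -1.000e-02,  1.492e+01]), array([-0.   , -0.001,  0.002]))
[[478. 129.  59.]
 [480. 127.  25.]
 [479. 123.  39.]
 [478. 120.  54.]
 [476. 129.  46.]
 [478. 128.  14.]
 [479. 125.   5.]
 [477. 121.  21.]
 [477. 118.  20.]
 [476. 114.  42.]
 [474. 110.  58.]
 [473. 130.  33.]
 [474. 128.  24.]
 [474. 124.  27.]
 [474. 121.  23.]
 [474. 118.  23.]
 [474. 115.  15.]
 [475. 112.  12.]
 [473. 108.  28.]
 [472. 105.  41.]
 [469. 132.  53.]
 [471. 131.  22.]
 [471. 128.  22.]
 [471. 124.  25.]
 [471. 121.  24.]
 [470. 118.  27.]
 [471. 115.  20.]
 [472. 112.   6.]
 [471. 109.  11.]
 [471. 106.  17.]
 [470. 102.  25.]
 [470.  99.  24.]
 [468.  95.  49.]
 [466. 133.  44.]
 [469. 132.   7.]
 [468. 128.  25.]
 [467. 124.  29.]
 [467. 121.  28.]
 [468. 118.  23.]
 [467. 115.  24.]
 [468. 112.  10.]
 [467. 109.  21.]
 [467. 105.  25.]
 [467. 102.  25.]
 [467.  99.  26.]
 [468.  9
[... 1109 characters left out ...]
451. 105.  34.]
 [452. 103.   7.]
 [448. 140.  37.]
 [450. 139.   3.]
 [449. 134.  27.]
 [449. 131.  25.]
 [448. 128.  27.]
 [449. 125.  23.]
 [448. 122.  24.]
 [448. 118.  39.]
 [447. 115.  42.]
 [447. 112.  38.]
 [447. 108.  40.]
 [449. 103.   9.]
 [447. 139.   6.]
 [446. 135.  21.]
 [445. 131.  29.]
 [445. 128.  24.]
 [445. 125.  24.]
 [445. 122.  21.]
 [444. 118.  41.]
 [444. 115.  42.]
 [444. 111.  48.]
 [444. 108.  40.]
 [444. 105.  40.]
 [442. 128.  25.]
 [442. 125.  22.]
 [443. 123.   9.]
 [441. 118.  36.]
 [441. 114.  47.]
 [441. 111.  46.]
 [441. 108.  40.]
 [441. 105.  41.]
 [440. 119.   9.]
 [438. 115.  41.]
 [438. 112.  43.]
 [438. 108.  41.]
 [438. 105.  40.]
 [435. 109.  38.]]
```

View pics/v4.png

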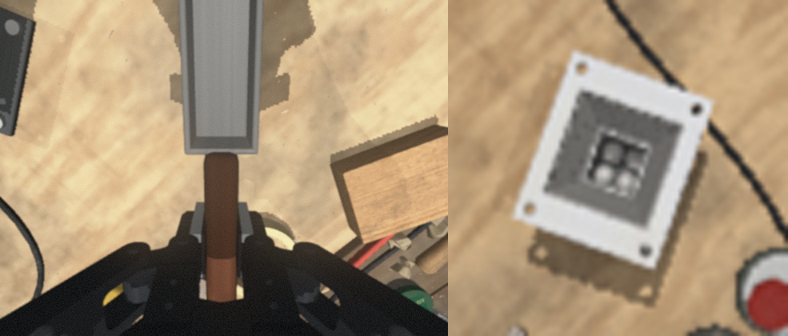

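The scoop is empty. The tube holds three visible floor-layer balls plus a raised one resting on a hidden fourth, so five in all. Setting the scoop down where it was.

Emit:
{"method": "play_rows", "body": {"motion": [[0, 0, 3, 0, -0.001, 0.002, -1], [0, 0, 7, 0, -0.001, 0.002, -1], [-0.1, 0, 10.5, 0, -0.001, 0.002, -1], [-0.1, 0, 13, 0, -0.001, 0.002, -1], [-0.1, 0, 14.3, 0, -0.001, 0.002, -1]]}}

```text
clock: 11.45
position: [0.5504, 0.3717, 0.02]
tool_rot: [-3.14, -0.001, -3.128]
force: [-0.6, 0.2, -0.7]
grip_width: 0.0144
finger_force: 98.3
```

Emit:
{"method": "play_rows", "body": {"motion": [[0, 0, 0.2, 0, 0, 0, -1], [0, 0, 0.4, 0, 0, 0, -1], [0, 0, 0.5, 0, 0, 0, -1], [0, 0, 0.5, 0, 0, 0, -1], [0, 0, 0.5, 0, 0, 0, -1]]}}

```text
clock: 11.95
position: [0.5514, 0.373, 0.0179]
tool_rot: [3.141, 0.002, -3.13]
force: [0.0, -0.0, -0.7]
grip_width: 0.0144
finger_force: 98.3
```

Emit:
{"method": "play_rows", "body": {"motion": [[0, 0, 0.1, 0, 0, 0, -1], [0, 0, 0.2, 0, 0, 0, -1], [0, 0, 0.27, 0, 0, 0, -1], [0, 0, 0.27, 0, 0, 0, -1], [0, 0, 0.27, 0, 0, 0, -1]]}}

```text
clock: 12.45
position: [0.5513, 0.3728, 0.0148]
tool_rot: [3.141, 0.001, -3.13]
force: [-1.1, -1.4, 6.7]
grip_width: 0.0142
finger_force: 99.7
```

Emit:
{"method": "play_rows", "body": {"motion": [[0, 0, 0, 0, 0, 0, -0.5], [0, 0, 0, 0, 0, 0, -0.3], [0, 0, 0, 0, 0, 0, 0], [0, 0, 0, 0, 0, 0, 0.1], [0, 0, 0, 0, 0, 0, 0.1]]}}

```text
clock: 12.95
position: [0.551, 0.3727, 0.0143]
tool_rot: [3.141, 0.001, -3.13]
force: [-0.1, -0.4, -0.1]
grip_width: 0.0468
finger_force: 0.0
```

Emit:
{"method": "play_rows", "body": {"motion": [[0, 0, -2, 0, 0, 0, 0.1], [0, 0, -6, 0, 0, 0, 0.1], [0, 0, -11, 0, 0, 0, 0.1], [0, 0, -16, 0, 0, 0, 1], [0, 0, -21, 0, 0, 0, 1]]}}

```text
clock: 13.45
position: [0.5506, 0.3725, 0.2265]
tool_rot: [3.141, 0.001, -3.13]
force: [0.9, -0.1, -0.4]
grip_width: 0.0743
finger_force: 0.0
```

```bash
python3 - <<'E'
from h import *
from workcell import viewer
p,R,s=cur();print(p,R.as_euler('xyz'),s['qpos'])
c=viewer.camera_info('wrist');im,d=viewer.grab_frame('wrist');W=world(d,c);z=W[...,2]
for lo,hi in [(.036,.048),(.03,.036)]:
    m=(z>lo)&(z<hi)&(abs(W[...,1]-.369)<.04)&(W[...,0]>.36)&(W[...,0]<.62); print(rect(W,m)[:4])
# view pose for the cover: tool down, bar yaw .154
for x in (.60,):
  t=np.array([.625,-.13,.30]); mid=np.array([.56,.2,.42])
  print(row(mid,R),row(t,Ro.from_euler('xyz',[np.pi,0,np.pi+.154])))
E
```

```text
[0.55057961 0.37246854 0.22647206] [ 3.14139082e+00  1.04625839e-03 -3.12967899e+00] [-0.6724856   0.59036707 -0.01836453  1.49123343  0.01229389  1.05915981
  0.88895838]
(array([551. , 373.5]), array([84.2, 15.5]), 0.3, np.int64(1382))
(array([470.1, 372.2]), array([82.7, 34. ]), 1.0, np.int64(718))
(array([ -0.66, -17.31, -18.58]), array([ 0.006,  0.008, -0.   ])) (array([ -6.67, -50.46,  -6.74]), array([ 0.006,  0.01 , -0.142]))
```

```bash
python3 - <<'E'
from h import *
p,R,s=cur();t=np.array([.42,.116,.28]);Q=Ro.from_euler('xyz',[np.pi,0,np.pi-.372])
print(row(p+(t-p)*.5,R),row(t,Q,p+(t-p)*.5,R))
E
```

```text
(array([  6.78, -12.82,  -2.38]), array([0., 0., 0.])) (array([  6.78, -12.82,  -2.38]), array([0.008, 0.008, 0.384]))
```

Emit:
{"method": "play_rows", "body": {"motion": [[1.3, -2.5, -0.9, 0, 0, 0, 1], [2.7, -5.1, -1.8, 0, 0, 0, 1], [4.1, -7.7, -2.4, 0, 0, 0, 1], [5.4, -10.2, -2.4, 0, 0, 0, 1], [6.78, -12.82, -2.4, 0, 0, 0, 1]]}}

```text
clock: 14.0
position: [0.484, 0.2428, 0.2484]
tool_rot: [3.141, 0.002, -3.13]
force: [0.8, 0.0, -0.8]
grip_width: 0.0856
finger_force: 0.0
```

Emit:
{"method": "play_rows", "body": {"motion": [[1.7, -3.2, -0.6, 0, 0, 0.1, 1], [3.4, -6.4, -1.2, 0, 0, 0.2, 1], [5.1, -9.6, -1.8, 0, 0, 0.3, 1], [6.3, -12, -2.2, 0, 0, 0.36, 1], [6.78, -12.82, -2.38, 0, 0, 0.384, 1]]}}

```text
clock: 14.5
position: [0.4175, 0.1126, 0.2725]
tool_rot: [3.141, 0.001, 2.765]
force: [0.6, 0.9, -0.8]
grip_width: 0.0854
finger_force: 0.0
```

Emit:
{"method": "play_rows", "body": {"motion": [[0, 0, 0, 0, 0, 0, 1], [0, 0, 0, 0, 0, 0, 1], [0, 0, 0, 0, 0, 0, 1], [0, 0, 0, 0, 0, 0, 1], [0, 0, 0, 0, 0, 0, 1]]}}

```text
clock: 15.0
position: [0.4184, 0.1151, 0.2717]
tool_rot: [3.141, 0.001, 2.77]
force: [0.6, -0.3, 0.5]
grip_width: 0.0852
finger_force: 0.0
```

```bash
cat >> h.py <<'E'
def meas(zt,tag,ctr,rad=.09):
    """plate rectangle by depth and colour, and hole centres (world xy at height zt)"""
    from workcell import viewer
    p,R,s=cur(); c=viewer.camera_info('wrist');im,d=viewer.grab_frame('wrist')
    np.savez(f'pics/{tag}.npz',p=im,d=d,tp=p,tr=R.as_matrix(),**c); cv2.imwrite(f'pics/{tag}.png',im[:,:,::-1])
    W=world(d,c); near=np.hypot(W[...,0]-ctr[0],W[...,1]-ctr[1])<rad
    g=im.astype(int); br=(g.min(-1)>125)&((g.max(-1)-g.min(-1))<45)&(abs(W[...,2]-zt)<.02)&near
    print('z',np.median(W[br][:,2]))
    cs,h=cv2.findContours(br.astype(np.uint8),cv2.RETR_CCOMP,cv2.CHAIN_APPROX_NONE)
    H=[]
    for k,q in enumerate(cs):
        a=cv2.contourArea(q)
        if h[0][k][3]>=0 and 20<a<900:
            m=cv2.moments(q); H.append([*ray(m['m10']/m['m00'],m['m01']/m['m00'],zt,c)[:2],a])
    big=max((q for q in cs),key=len)[:,0]; xy=np.array([ray(u,v,zt,c)[:2]*1000 for u,v in big],np.float32)
    print('outline',cv2.minAreaRect(xy)); print(np.round(H,4)); return p,R,np.array(H)
E
python3 - <<'E'
from h import *
p,R,H=meas(.12,'col',[.456,.116]); print(p,R.as_euler('xyz'))
E
```

```text
z 0.11939082915487026
outline ((458.7828369140625, 118.43917846679688), (109.79850006103516, 129.9946746826172), 68.79551696777344)
[[5.261e-01 1.402e-01 6.000e+01]
 [4.936e-01 5.670e-02 6.100e+01]
 [4.241e-01 1.799e-01 7.900e+01]
 [3.915e-01 9.650e-02 8.100e+01]]
[0.41838028 0.11509529 0.27166978] [3.14141981e+00 5.64067734e-04 2.77041363e+00]
```

View pics/col.png

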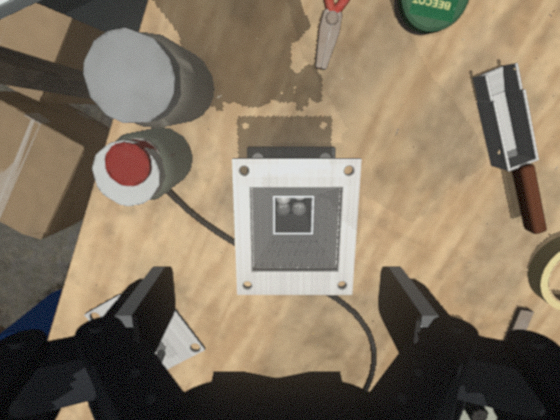

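The view shows the flange with its four holes near (242,171), (349,170), (247,285) and (341,288), and balls in the tube. Hole centre is (0.4588, 0.1183), yaw -0.371. Now the same view over the cover.

```bash
python3 - <<'E'
from h import *
p,R,s=cur();t=np.array([.5316,-.161,.272]);Q=Ro.from_euler('xyz',[np.pi,0,np.pi+.154])
print(row(p+(t-p)*.5,Ro.from_euler('z',.2625)*R));m=p+(t-p)*.5,Ro.from_euler('z',.2625)*R
print(row(t,Q,*m),row(t-[0,0,.115],Q,*m))
E
```

```text
(array([-1.029e+01, -1.080e+01, -1.000e-02]), array([-0.   ,  0.   , -0.262]))
(array([-7.13e+00, -1.31e+01, -1.00e-02]), array([ 0.   ,  0.001, -0.263])) (array([ -7.12, -13.1 ,  11.49]), array([ 0.   ,  0.001, -0.263]))
```

Emit:
{"method": "play_rows", "body": {"motion": [[-2, -2.1, 0, 0, 0, -0.052, 1], [-4.1, -4.3, 0, 0, 0, -0.104, 1], [-6.2, -6.5, 0, 0, 0, -0.157, 1], [-8.2, -8.6, 0, 0, 0, -0.21, 1], [-10.29, -10.8, 0, 0, 0, -0.262, 1]]}}

```text
clock: 15.55
position: [0.4753, -0.0243, 0.2719]
tool_rot: [3.141, 0.001, 3.034]
force: [0.7, 0.7, -0.7]
grip_width: 0.0853
finger_force: 0.0
```

Emit:
{"method": "play_rows", "body": {"motion": [[-1.4, -2.6, 0, 0, 0, -0.05, 1], [-2.8, -5.2, 1, 0, 0, -0.1, 1], [-4.3, -7.9, 3, 0, 0, -0.16, 1], [-5.7, -10.5, 5.5, 0, 0, -0.21, 1], [-7.12, -13.1, 8.5, 0, 0, -0.263, 1]]}}

```text
clock: 16.05
position: [0.5322, -0.1625, 0.1864]
tool_rot: [-3.141, 0.002, -2.986]
force: [1.4, 0.8, 0.2]
grip_width: 0.0856
finger_force: 0.0
```

Emit:
{"method": "play_rows", "body": {"motion": [[0, 0, 2, 0, 0, 0, 1], [0, 0, 3, 0, 0, 0, 1], [0, 0, 3, 0, 0, 0, 1], [0, 0, 3, 0, 0, 0, 1], [0, 0, 3, 0, 0, 0, 1]]}}

```text
clock: 16.55
position: [0.532, -0.161, 0.1582]
tool_rot: [-3.141, 0.003, -2.988]
force: [-0.4, 0.1, 0.4]
grip_width: 0.0855
finger_force: 0.0
```

```bash
python3 - <<'E'
from h import *
p,R,H=meas(.005,'cov',[.565,-.138]); print(p,R.as_euler('xyz'))
n=np.load('pics/cov.npz');W=world(n['d'],n);z=W[...,2]
print(rect(W,(z>.044)&(z<.06)&(abs(W[...,0]-.565)<.08)&(abs(W[...,1]+.138)<.06))[:4])
E
```

```text
z 0.004470252377826434
outline ((566.759033203125, -136.00367736816406), (131.8114013671875, 111.86385345458984), 8.822659492492676)
[[ 6.279e-01 -1.719e-01  1.485e+02]
 [ 6.137e-01 -8.310e-02  1.640e+02]
 [ 5.053e-01 -1.004e-01  2.055e+02]
 [ 5.192e-01 -1.892e-01  2.080e+02]]
[ 0.53195527 -0.16095318  0.15821217] [-3.14113593e+00  2.70665042e-03 -2.98796068e+00]
(array([ 566. , -136.1]), array([91.8, 16.1]), 9.0, np.int64(2268))
```

View pics/cov.png

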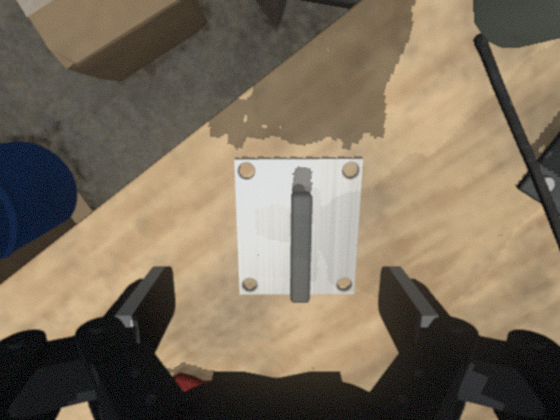

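Four holes near (247,170), (351,170), (250,285) and (344,284). Cover centre is (0.5665, -0.1361), yaw 0.157. Grasping the bar.

```bash
python3 - <<'E'
from h import *
Q=Ro.from_euler('xyz',[np.pi,0,np.pi+.157])
for z in(.1,.0275): print(row([.5665,-.1361,z],Q))
E
```

```text
(array([-3.78,  1.94,  5.83]), array([-0.   ,  0.003, -0.003]))
(array([-3.76,  1.94, 13.08]), array([-0.   ,  0.003, -0.003]))
```

Emit:
{"method": "play_rows", "body": {"motion": [[-1.9, 1, 2, 0, 0.002, -0.003, 1], [-3.78, 1.94, 4, 0, 0.003, -0.003, 1], [-3.78, 1.94, 6.5, 0, 0.003, -0.003, 1], [-3.77, 1.94, 9, 0, 0.003, -0.003, 1], [-3.77, 1.94, 11, 0, 0.003, -0.003, 1]]}}

```text
clock: 17.1
position: [0.566, -0.136, 0.0465]
tool_rot: [-3.141, -0.001, -2.985]
force: [0.1, -0.6, 0.0]
grip_width: 0.0855
finger_force: 0.0
```

Emit:
{"method": "play_rows", "body": {"motion": [[0, 0, 1, 0, 0, 0, 1], [0, 0, 1.6, 0, 0, 0, 1], [0, 0, 2, 0, 0, 0, 1], [0, 0, 2.08, 0, 0, 0, 1], [0, 0, 2.08, 0, 0, 0, 1]]}}

```text
clock: 17.6
position: [0.5661, -0.1365, 0.0269]
tool_rot: [-3.141, -0.001, -2.986]
force: [0.0, 0.4, -0.5]
grip_width: 0.0857
finger_force: 0.0
```

Emit:
{"method": "play_rows", "body": {"motion": [[0, 0, 0, 0, 0, 0, 0.2], [0, 0, 0, 0, 0, 0, -0.3], [0, 0, 0, 0, 0, 0, -0.5], [0, 0, 0, 0, 0, 0, -0.8], [0, 0, 0, 0, 0, 0, -1]], "squeeze": 60}}

```text
clock: 18.1
position: [0.5658, -0.1365, 0.0264]
tool_rot: [-3.142, -0.002, -2.986]
force: [-3.3, 1.3, 7.6]
grip_width: 0.0151
finger_force: 58.3
```

Emit:
{"method": "play_rows", "body": {"motion": [[0, 0, 0, 0, 0, 0, -1], [0, 0, 0, 0, 0, 0, -1], [0, 0, 0, 0, 0, 0, -1], [0, 0, 0, 0, 0, 0, -1], [0, 0, 0, 0, 0, 0, -1]], "squeeze": 110}}

```text
clock: 18.6
position: [0.5658, -0.1365, 0.0266]
tool_rot: [-3.142, -0.002, -2.986]
force: [-1.2, 1.4, 6.9]
grip_width: 0.0145
finger_force: 107.8
```

```bash
python3 - <<'E'
from h import *
p,R,s=cur();print(p,R.as_euler('xyz'),s['force'],s['grip_width'],s['finger_force'])
E
```

```text
[ 0.56582025 -0.1364616   0.02658387] [-3.14154081e+00 -1.74417471e-03 -2.98564487e+00] [-1.19938074  1.40936595  6.90868269] 0.01445254510802467 107.79629230499268
```

Emit:
{"method": "play_rows", "body": {"motion": [[0, 0, -1, 0, 0, 0, -1], [0, 0, -4, 0, 0, 0, -1], [0, 0, -8, 0, 0, 0, -1], [0, 0, -13, 0, 0, 0, -1], [0, 0, -18, 0, 0, 0, -1]]}}

```text
clock: 19.1
position: [0.5654, -0.1363, 0.2085]
tool_rot: [3.141, -0.003, -2.986]
force: [1.2, -0.4, -2.1]
grip_width: 0.0137
finger_force: 107.6
```

```bash
python3 - <<'E'
from h import *
n=np.load('pics/top1.npz');W=world(n['d'],n).reshape(-1,3)
k=(W[:,2]>.12)&(W[:,2]<.6)&(W[:,0]>.25)&(W[:,0]<.75)&(W[:,1]>-.25)&(W[:,1]<.3)&(np.hypot(W[:,0]-.458,W[:,1]-.118)>.09);Q=W[k]
for P in [(.566,-.136),(.45,-.03),(.47,.05),(.51,0),(.459,.118)]:
    dd=np.hypot(*(Q[:,:2]-P).T);i=dd.argsort()[:3];print(P,dd[i].round(3),Q[i].round(3).tolist())
p,R,s=cur();print(p,s['force'])
Q1=Ro.from_euler('xyz',[np.pi,0,np.pi-.371]); m=np.array([.45,-.03,p[2]]);M1=Ro.from_euler('z',-.264)*R
c=np.array([.4588,.1183]); t=c-.0008*np.array([np.cos(.371),-np.sin(.371)])
print(row(m,M1)); print(row([*t,p[2]],Q1,m,M1))
E
```

```text
(0.566, -0.136) [0.149 0.149 0.149] [[0.669, -0.028, 0.24], [0.673, -0.032, 0.197], [0.67, -0.029, 0.197]]
(0.45, -0.03) [0.089 0.09  0.091] [[0.365, -0.003, 0.122], [0.365, -0.0, 0.12], [0.362, -0.009, 0.121]]
(0.47, 0.05) [0.109 0.11  0.11 ] [[0.568, 0.097, 0.245], [0.57, 0.095, 0.235], [0.569, 0.097, 0.253]]
(0.51, 0) [0.094 0.094 0.094] [[0.584, 0.057, 0.266], [0.584, 0.057, 0.251], [0.587, 0.055, 0.199]]
(0.459, 0.118) [0.111 0.112 0.113] [[0.568, 0.097, 0.245], [0.569, 0.097, 0.253], [0.57, 0.095, 0.235]]
[ 0.56541369 -0.13632075  0.20850412] [ 1.17856813 -0.41869286 -2.13901257]
(array([ 9.75, 12.29,  0.03]), array([-0.001, -0.   ,  0.264]))
(array([ 0.8 , 14.86,  0.  ]), array([-0.   , -0.003,  0.263]))
```

Emit:
{"method": "play_rows", "body": {"motion": [[1.9, 2.4, 0, 0, 0, 0.05, -1], [3.9, 4.9, 0, 0, 0, 0.1, -1], [5.8, 7.4, 0, 0, 0, 0.158, -1], [7.8, 9.8, 0, 0, 0, 0.21, -1], [9.75, 12.29, 0, 0, 0, 0.264, -1]]}}

```text
clock: 19.6
position: [0.4494, -0.0295, 0.2069]
tool_rot: [-3.141, -0.002, 3.031]
force: [1.4, 0.8, -2.8]
grip_width: 0.014
finger_force: 107.6
```

Emit:
{"method": "play_rows", "body": {"motion": [[0.2, 3.5, 0, 0, 0, 0.06, -1], [0.4, 7, 0, 0, 0, 0.12, -1], [0.6, 10.5, 0, 0, -0.001, 0.18, -1], [0.7, 13, 0, 0, -0.002, 0.23, -1], [0.8, 14.86, 0, 0, -0.003, 0.263, -1]]}}

```text
clock: 20.1
position: [0.4585, 0.1203, 0.2068]
tool_rot: [-3.141, 0.001, 2.77]
force: [0.2, -0.6, -2.2]
grip_width: 0.0145
finger_force: 107.7
```

Emit:
{"method": "play_rows", "body": {"motion": [[0, 0, 0, 0, 0, 0, -1], [0, 0, 0, 0, 0, 0, -1], [0, 0, 0, 0, 0, 0, -1], [0, 0, 0, 0, 0, 0, -1], [0, 0, 0, 0, 0, 0, -1]]}}

```text
clock: 20.6
position: [0.4588, 0.1179, 0.2065]
tool_rot: [-3.141, 0.001, 2.77]
force: [-0.2, 0.3, -1.9]
grip_width: 0.0139
finger_force: 107.7
```

```bash
cat >> h.py <<'E'
def err():
    """plate in hand against the flange; holes at the top face of the plate"""
    p,R,s=cur(); zt=p[2]+(.0050-.0266)
    p,R,H=meas(zt,'hand%d'%(s['clock']*100),[.4588,.1183],.1)
    print(p,R.as_euler('xyz'),zt,s['force'])
    n=np.load('pics/hand%d.npz'%(s['clock']*100)); W=world(n['d'],n); g=n['p'].astype(int)
    k=(abs(W[...,2]-zt)<.02)&(g.min(-1)>125)&((g.max(-1)-g.min(-1))<45)&(np.hypot(W[...,0]-.4588,W[...,1]-.1183)<.09)
    Q=W[k]; A=np.c_[Q[:,:2]-[.4588,.1183],np.ones(len(Q))]; print('plane',np.linalg.lstsq(A,Q[:,2],rcond=None)[0].round(4))
    print('tcp goal',row([.4588-.0008*.932,.1183+.0008*.3626,.1616],Ro.from_euler('xyz',[np.pi,0,np.pi-.371])))
E
python3 -c "
from h import *
err()"; ls pics/hand*
```

```text
z 0.18426736286032355
outline ((445.60772705078125, 123.761474609375), (109.67108917236328, 99.87146759033203), 68.71012115478516)
[[4.243e-01 1.797e-01 7.235e+02]
 [3.917e-01 9.640e-02 8.200e+02]]
[0.45878249 0.11792496 0.20648182] [-3.14100775e+00  1.33368657e-03  2.76976609e+00] 0.18488181548455487 [-0.24124962  0.29861372 -1.94658748]
plane [0.0041 0.     0.1843]
tcp goal (array([0.09, 0.03, 4.49]), array([-0.001,  0.001, -0.001]))
pics/hand2060.npz
pics/hand2060.png
```

The visible plate holes line up with the tapped holes to within 0.3 mm, and the plate is level. Lowering 45 mm to the 15 mm gap.

Emit:
{"method": "play_rows", "body": {"motion": [[0, 0, 1, 0, 0, 0, -1], [0, 0, 2, 0, 0, 0, -1], [0, 0, 3, 0, 0, 0, -1], [0, 0, 4, 0, 0, 0, -1], [0.05, 0, 4.45, 0, 0.001, 0, -1]]}}

```text
clock: 21.15
position: [0.4579, 0.1185, 0.1605]
tool_rot: [-3.14, -0.001, 2.771]
force: [0.0, 0.4, -2.0]
grip_width: 0.0139
finger_force: 107.7
```

Emit:
{"method": "play_rows", "body": {"motion": [[0, 0, 0, 0, 0, 0, -1], [0, 0, 0, 0, 0, 0, -1], [0, 0, 0, 0, 0, 0, -1], [0, 0, 0, 0, 0, 0, -1], [0, 0, 0, 0, 0, 0, -1]]}}

```text
clock: 21.65
position: [0.4584, 0.1187, 0.1621]
tool_rot: [-3.141, 0.001, 2.771]
force: [0.5, -0.3, -2.2]
grip_width: 0.0143
finger_force: 107.7
```

```bash
python3 -c "
from h import *
err()"
```

```text
z 0.13993220712440624
outline ((445.0354309082031, 124.59427642822266), (109.66171264648438, 100.30412292480469), 68.76951599121094)
[[4.239e-01 1.805e-01 7.215e+02]
 [3.914e-01 9.710e-02 8.365e+02]]
[0.45843901 0.11870026 0.16212812] [-3.14134412e+00  5.70590757e-04  2.77054219e+00] 0.14052811590912362 [ 0.51947177 -0.30340808 -2.17259072]
plane [ 0.0042 -0.0006  0.14  ]
tcp goal (array([ 0.03, -0.02,  0.05]), array([-0.   ,  0.001, -0.   ]))
```

```bash
python3 -c "
from workcell import bot
print(bot.job_done())"
```

```text
the job is handed in; nothing more can be done
None
```

The job is handed in: all five balls are in the tube (four seen, the fifth inferred under a raised one), the scoop is back flat on the bench, and the cover is held level about 15 mm above the flange with its two camera-visible holes within 1 mm of the tapped ones.

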